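# Wedge a press-fit gear case apart evenly

## Task

The black cover of the sander gear case clamped on the bench is press-fitted onto its lower half. Using the double-ended green wedge, work it into the left and right pry gaps in turn until the cover stands at least 6 mm up on both sides, never letting either side get more than about 4 mm ahead of the other and easing the wedge in gently rather than forcing it. Then lay the wedge flat back in its grey tray and let go of it. Keep the hand off the case, and leave the other things where they are.

Things in the scene. Friction and masses are not known exactly. Their poses are not given: they have to be found in the camera images.
- cradle: Height-adjustable aluminium holder fixed to the bench (plate 160 x 120 x 10 mm, a cheek at either x end) with the gear case in it; origin under the plate's centre. Its y axis points from the right to the left pry gap. Case: grey lower half, black cover on top (104 x 108 mm, its top 38 mm above the ledges when down). The case's height in the holder is not measured: it varies by 15 mm either way.
- gap_left (a point): Left (+y) pry gap, at cradle y = +55 mm: between a flat metal ledge below and the cover's steel lip above (round bar, 6 mm diameter, along x, its axis at this y); 4 mm high when the cover is down. The ledge, 104 mm long in x, reaches from y = 15 mm (a wall) to 75 mm, so 20 mm lies open outside the lip. This point is 57 mm above the bench; the ledge's true top is 42 to 72 mm: find it by touch.
- gap_right (a point): Right (-y) pry gap, at cradle y = -55 mm: the mirror image of the left one, its ledge at the same height as the left ledge. Ledges and lips are rigid. The press fit resists with about 5 N of lift at a lip, the wedge needs some 6 to 15 N of push (pressing it on the case with over 25 N is forcing it), and the cover stays where it is left.
- lift_left (a joint): How far the cover's left (+y) lip has been pried up, in rad about the right lip: rise of the left lip in mm = 110 x value (0 fully down, 0.0545 = 6 mm, stop at 0.11). It rises only when the wedge is driven into the left gap.
- lift_right (a joint): The same for the right (-y) lip: rise in mm = 110 x value. The two sides are independent; their difference is how far the cover is cocked.
- wedge: Loose double-ended green plastic wedge, 90 g. Origin at the centre of its flat underside. Blade along its y, 130 mm long (tips at y = +-65 mm), 24 mm wide; 2 mm thick at the tips, the top rising straight to 14 mm thick at 31 mm from the centre (12 mm in 34 mm). Both ends alike: it serves both gaps without turning round. Black upright handle at the centre, 22 mm in x, 16 in y, up to 75 mm above the underside.
- wedge_grip (a point): Point on the wedge handle's axis, 54 mm above the wedge's underside: a good height to grip it, pinching across its 16 mm (the wedge's y).
- tray: Grey tray fixed to the bench, 80 x 180 x 14 mm outside, 4 mm walls and a 4 mm floor, long in its y; origin under its centre. The wedge starts lying in it, roughly along its y.
- screw_dish: Bystander: open yellow dish with the cover's screws, 90 x 120 x 22 mm; origin under its centre. Leave alone.
- battery: Bystander: black battery pack, 75 x 110 x 62 mm; origin under its centre. Leave alone.
- sander: Bystander: black and white disc sander standing on its 124 mm pad, 125 mm tall, its body reaching 130 mm towards its -y; origin under its pad. Leave alone.
Mind the look-alikes: they are no part of the job. What is meant by the wedge is not red, and is the larger of those in its own colour. Leave any blue look-alike of the cradle alone.

How it is judged:
On the way, in this order (a step that is already met when the one before it is completed fails the run):
1. one side of the cover is started, up by 1.5 mm (value of joint any of lift_left, lift_right above 0.0136 rad), for 0.1 s.
2. both sides of the cover are up by 6 mm (value of joint each of lift_left, lift_right above 0.0545 rad), for 0.2 s.
At the end, for the whole second after the job is handed in: Both lips of the cover stand at least 6 mm (0.0545 rad) up; the wedge lies flat on the tray's floor (tilt under 0.1 rad, its centre within 32 mm in x and 30 mm in y of the tray's, underside less than 5 mm above the floor), at rest and released (all of step 2 and x of wedge in the frame of tray between -0.032 and 0.032 m and y of wedge in the frame of tray between -0.03 and 0.03 m and z of wedge in the frame of tray below 0.009 m and angle between wedge's own z axis and vertical below 0.1 rad and linear speed of wedge below 0.02 m/s and contact force between the fingers and wedge below 0.1 N); the robot touches nothing.
It fails at once if one side of the cover got some 4.5 to 6 mm ahead of the other (cocked) ((value of joint lift_left above 0.0455 rad and value of joint lift_right below 0.0045 rad) or (value of joint lift_left above 0.0545 rad and value of joint lift_right below 0.0136 rad) or (value of joint lift_left above 0.0636 rad and value of joint lift_right below 0.0227 rad) or (value of joint lift_left above 0.0727 rad and value of joint lift_right below 0.0318 rad) or (value of joint lift_left above 0.0818 rad and value of joint lift_right below 0.0409 rad) or (value of joint lift_left above 0.0909 rad and value of joint lift_right below 0.05 rad) or (value of joint lift_right above 0.0455 rad and value of joint lift_left below 0.0045 rad) or (value of joint lift_right above 0.0545 rad and value of joint lift_left below 0.0136 rad) or (value of joint lift_right above 0.0636 rad and value of joint lift_left below 0.0227 rad) or (value of joint lift_right above 0.0727 rad and value of joint lift_left below 0.0318 rad) or (value of joint lift_right above 0.0818 rad and value of joint lift_left below 0.0409 rad) or (value of joint lift_right above 0.0909 rad and value of joint lift_left below 0.05 rad)).
It fails at once if the wedge was forced against the case: contact force over 30 N (contact force between wedge and cradle above 30 N).
It fails at once if the hand or arm touched the case or its cradle (contact force between any of the fingers, the arm and cradle above 1 N).
It fails at once if the dish of screws, the battery or the sander was shifted by more than 15 mm (distance of any of screw_dish, battery, sander from where it was at the start of the episode above 0.015 m).
It also fails if it takes over 72 s, if anything falls off the work surface, if the arm or the gripper's body presses on something with over 40 N, if the wrist force passes 120 N, or if a joint passes its speed limit or range.

## Robot

A 6-joint arm with a two-finger parallel gripper is mounted at the origin on the work surface. World frame = base frame: x ahead of the robot, y to its left, z up, the work surface at z = 0. Lengths are in m, angles in rad, forces in N, time in s.
With the tool pointing down it reaches from about 0.3 to 0.95 m from the base axis. Payload 3.1 kg.
Tool frame: the origin (TCP) lies midway between the tips of the shut fingers; the grasp point (between the pads) lies 19 mm behind it; z points along the fingers, y is the direction in which the jaws open and shut (so a half turn about z gives the same grasp; the last joint's range is limited). The gripper opens to 85 mm and grips with 20 to 120 N. Pads are 22 mm wide; open, the fingers measure 114 mm over their backs; the gripper's body (76 mm by 85 mm) begins 54 mm behind the grasp point. The pads swing forward as they close: fully open they stand 13 mm farther back than shut.
Start: joints at [-1.388, 0.308, 1.634, -0, 1.2, -0.07], TCP at [0.156, -0.605, 0.231] pointing down, gripper open.
Joint ranges: [-3.06, 3.06], [-0.79, 1.96], [0.05, 2.63], [-1.19, 4.34], [0.05, 2.64], [-2.94, 2.94]. Speed limits (rad/s): [2.79, 2.79, 3.14, 3.14, 3.14, 3.14].

## Interface

Orientations are given as a rotation vector (axis times angle).
In Python, from workcell import sensors, snapshot, get_calibration, r, boxes_of gives the robot as it stands. The module is installed in compiled form; this text tells all that it offers.
- The arm moves only by the tool step_arm, never from a script. Its arguments are lists of equal length, an entry for each row: "xyz": the shift along the tool's x, y, z in m, a list of three; "roll": the turn about the tool's z in rad. In form: {"xyz": [[tx, ty, tz], ...], "roll": [roll, ...]}. A call has 1 to 12 rows; each row is the pose to reach, as a shift and turn from the pose commanded when the call began, along the tool's axes at that moment; what a row does not reach only later rows make up. A row lasts 1/8 s, in which the tool goes at most 62.5 mm and 10.7 degrees, less where a joint would pass 70% of its speed; a pose out of reach is approached as far as the arm can. A call with a gripper value outside its range is refused whole. "fingers" is the opening in per cent of the stroke, from 0 (shut) to 100 (fully open), set as the call begins (left out, the last holds). The fingers move at their own pace and stop on an object; the grip force is fixed at half the most. Time passes only in rows, so rows that repeat a pose let the fingers close. It gives the time, the measured TCP pose, the force and the opening at its end, in the units of the state.
- sensors.state(): the state, without advancing time (a new reading comes with each control period).
- snapshot(name): name is "scene" or "top" or "wrist"; returns the picture (400x640x3 uint8, red, green, blue); there is no depth.
- get_calibration(name): a dict with "K" (3x3 intrinsics, pixels), "extrinsics" (4x4, takes a point from camera to world coordinates). Camera axes: x right, y up, looking along -z (the intrinsics and any distortion apply to the point x, -y, -z); pixel columns grow to the right and rows downward; lengths in m; the calibration is good to about 2 mm. A picture is of the moment at which its call begins: read the wrist's pose just before it. get_calibration takes no time and is no camera call; for the wrist camera it gives the pose at the moment of the call.
- r.sign_off(): hands the job in, once; it reports no verdict.
Trained networks look in the newest picture that a camera, given by its name, has taken for a name from the list of things; names that differ only in an ending like _2 or _b are one class to them, and where a whole thing is asked for, a point or a joint stands for the part that bears it (a point fixed in the world has none). Each returns a list of dicts, best first, with "confidence" (0 to 1); they miss things now and then, are a little off and sometimes report something else, mostly with a low value. They report only what shows in the picture. A call takes as long as a camera call. They do not tell look-alikes from the thing itself.
- boxes_of(thing, camera): "xyz" ([x, y, z] in m, in world coordinates, good to about 4 mm: the middle of the surface that is visible of it).
The state is a dict: "t": time; "joint_pos": joint angles; "joint_velocities": joint speeds; "joint_efforts": joint torques, N m; "position": TCP position; "ee_rot": TCP orientation; "ft_force": force on the tool from outside, world axes, zero at the start; "ft_torque": the same for the moment, N m; "gripper_width": finger opening in m.
Only numpy, scipy, OpenCV 4.12 (cv2) and the standard library are available. Lean on these libraries where they do the work, as an engineer would, in place of code of your own. Each camera call takes 0.05 s, during which the arm holds its last target.

## Working session

There is one attempt and no reset: what is moved stays moved. The work goes in short steps, Python scripts to look and compute and a tool call to move; the robot and the scene stay as the last step left them, time stands still between calls to the robot, and variables do not carry over. Pictures are saved under pics/ and viewed, and the job is handed in when it is done.

Besides the shell and the picture viewer there is one more tool, called after ">>>" as name([rows], argument=value, ...), one row to a line, values as JSON. step_arm: Moves the arm, as the interface text tells. Its arguments: {"type":"object","properties":{"xyz":{"type":"array","items":{"type":"array","items":{"type":"number"}}},"roll":{"type":"array","items":{"type":"number"}},"fingers":{"type":"number"}},"required":["xyz","roll"]}

```bash
mkdir -p pics; ls
cat > h.py <<'E'
import numpy as np, cv2
from workcell import sensors, snapshot, get_calibration, r, boxes_of
from scipy.spatial.transform import Rotation as R
def snap(cam,fn,crop=None,scale=1):
    im=snapshot(cam)[:,:,::-1]
    if crop: im=im[crop[1]:crop[3],crop[0]:crop[2]]
    if scale!=1: im=cv2.resize(im,None,fx=scale,fy=scale,interpolation=cv2.INTER_CUBIC)
    cv2.imwrite('pics/'+fn,im)
def proj(cam,p,c=None):
    c=c or get_calibration(cam);T=np.linalg.inv(np.array(c['extrinsics']));q=T[:3,:3]@np.array(p)+T[:3,3]
    K=np.array(c['K']);v=K@np.array([q[0],-q[1],-q[2]]);return v[:2]/v[2]
def pix(cam,uv,z,c=None):
    c=c or get_calibration(cam);T=np.array(c['extrinsics']);K=np.array(c['K'])
    d=np.linalg.inv(K)@np.array([uv[0],uv[1],1.]);d=T[:3,:3]@np.array([d[0],-d[1],-d[2]]);o=T[:3,3]
    return o+d*(z-o[2])/d[2]
E
python3 - <<'E'
from h import *
print(sensors.state())
for c in ('scene','top'):
    snap(c,c+'0.png')
    k=get_calibration(c);print(c,list(k.keys()),np.round(k['extrinsics'],3).tolist(),np.round(k['K'],1).tolist())
    for n in ('cradle','wedge','tray','gap_left','gap_right','wedge_grip','screw_dish','battery','sander'):
        print(n,[(np.round(d['xyz'],3).tolist(),round(d['confidence'],2)) for d in boxes_of(n,c)])
E
```

```text
pics
{'t': 0.0, 'joint_pos': array([-1.38773638e+00,  3.09021842e-01,  1.63521054e+00,  1.98615501e-05,
        1.19968903e+00, -6.96931397e-02]), 'joint_velocities': array([-9.68531242e-04,  1.77344647e-03, -1.71321695e-03, -7.42552846e-04,
       -6.45737543e-04, -4.75377012e-05]), 'joint_efforts': array([ 3.19292749e-04, -4.15248513e+01, -2.76667643e+01, -2.34475583e-04,
        1.00345883e-02,  1.69134586e-07]), 'position': array([ 0.15612575, -0.60432694,  0.23002517]), 'ee_rot': array([-3.11423270e+00, -3.95663217e-01,  1.78090301e-04]), 'ft_force': array([0.14248467, 0.07661923, 0.59469657]), 'ft_torque': array([0.02823885, 0.03072715, 0.0358074 ]), 'gripper_width': 0.08516082549395444}
scene ['K', 'extrinsics'] [[-0.892, -0.287, 0.35, 0.925], [0.452, -0.583, 0.675, 0.779], [0.01, 0.761, 0.649, 0.815], [0.0, 0.0, 0.0, 1.0]] [[432.4, 0.0, 322.8], [0.0, 432.4, 200.0], [0.0, 0.0, 1.0]]
cradle [([0.815, -0.033, 0.06], 0.96), ([0.608, -0.004, 0.074], 0.93)]
wedge [([0.425, 0.293, 0.017], 0.59), ([0.266, 0.354, 0.008], 0.57), ([0.283, 0.212, 0.012], 0.56)]
tray [([0.43, 0.313, 0.009
[... 557 characters left out ...]
77.1, 0.0, 321.3], [0.0, 477.1, 192.9], [0.0, 0.0, 1.0]]
cradle [([0.79, -0.071, 0.086], 0.91), ([0.578, -0.029, 0.097], 0.86)]
wedge [([0.422, 0.278, 0.014], 0.79), ([0.258, 0.343, 0.012], 0.69), ([0.282, 0.203, 0.01], 0.66)]
tray [([0.419, 0.296, 0.003], 0.61), ([0.441, -0.267, 0.007], 0.35), ([0.637, -0.361, 0.106], 0.27)]
gap_left [([0.576, -0.034, 0.094], 0.9)]
gap_right [([0.576, -0.03, 0.096], 0.73), ([0.79, -0.067, 0.081], 0.68)]
wedge_grip [([0.418, 0.285, 0.018], 0.92), ([0.26, 0.348, 0.013], 0.76), ([0.285, 0.204, 0.009], 0.71)]
screw_dish [([0.443, -0.266, 0.008], 0.82)]
battery [([0.607, 0.36, 0.056], 0.74)]
sander [([0.637, -0.359, 0.105], 0.69), ([0.445, -0.265, 0.005], 0.18)]
```

View pics/scene0.png

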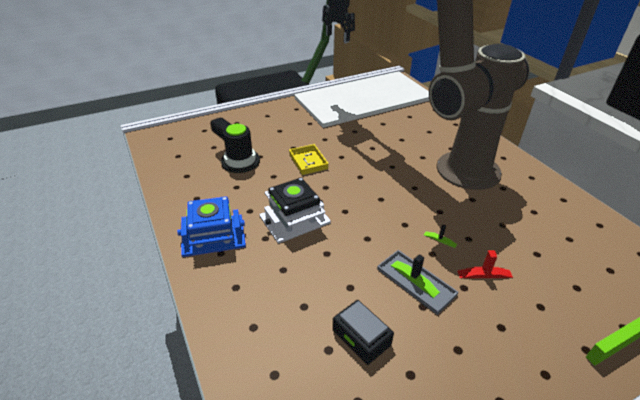

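View pics/top0.png

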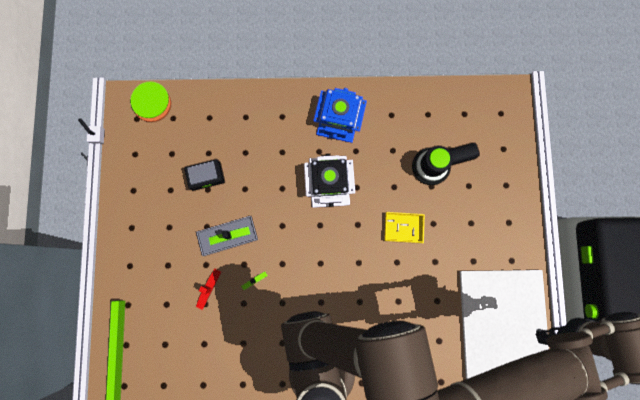

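Run:
```python
from h import *
snap('top','top1.png',(270,130,390,230),6)
snap('scene','scene1.png',(240,160,350,250),7)
snap('top','top2.png',(180,200,280,320),5)
```

```text
(no output)
```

View pics/top1.png

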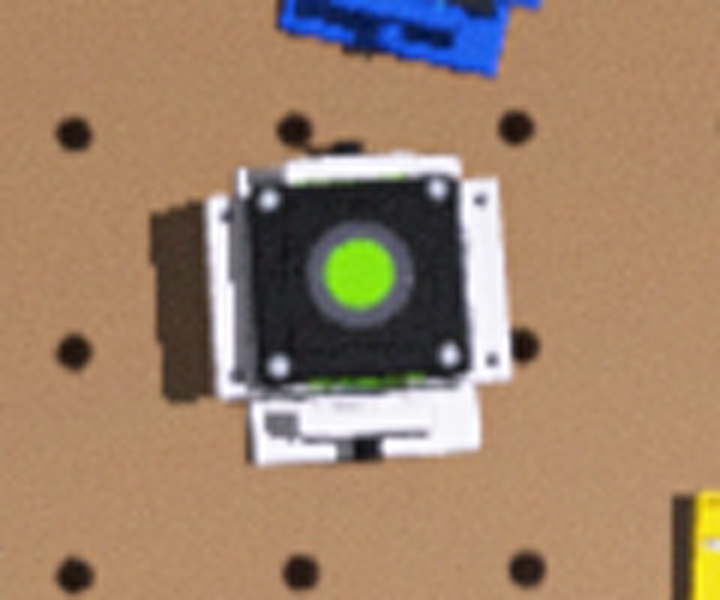

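View pics/scene1.png

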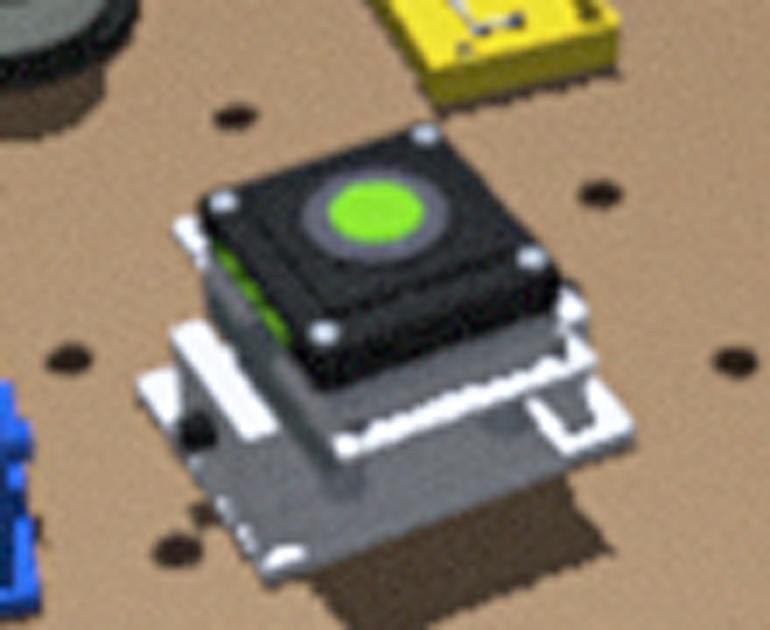

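View pics/top2.png

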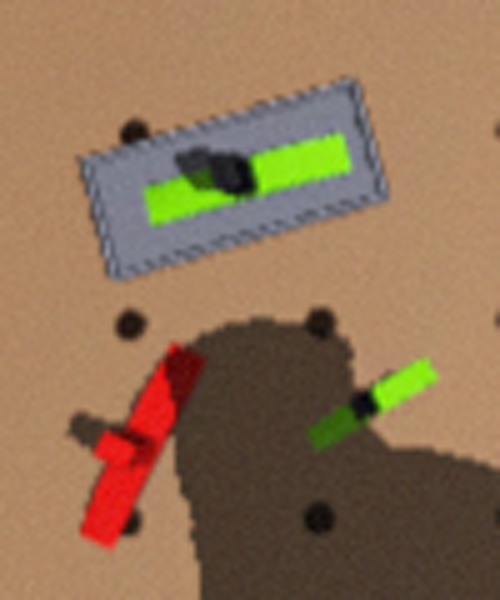

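Run:
```python
from h import *
s=sensors.state();M=R.from_rotvec(s['ee_rot']).as_matrix();print(np.round(M,3))
k=get_calibration('wrist');T=np.array(k['extrinsics']);print(k['K'],np.round(M.T@T[:3,:3],3),np.round(M.T@(T[:3,3]-s['position']),3))
t=lambda a,b:(180+a/5,200+b/5)
A=pix('top',t(148,205),.006);B=pix('top',t(349,154),.006);print('wedge tips',A,B,np.linalg.norm(A-B),np.degrees(np.arctan2(*(A-B)[:2])),(A+B)/2)
print('handle top',pix('top',t(195,163),.079),pix('top',t(238,175),.079))
u=lambda a,b:(270+a/6,130+b/6)
print('plate',pix('top',u(252,465),.01),pix('top',u(480,450),.01))
for z in (.045,.057,.07):
  P=[pix('top',u(*q),z) for q in ((498,178),(512,380),(207,197),(218,398))]
  print(z,np.round(P,4).tolist(),np.linalg.norm(P[0]-P[2]),np.linalg.norm(P[0]-P[1]))
w=lambda a,b:(240+a/7,160+b/7)
print('scene plate',[np.round(pix('scene',w(*q),.01),4).tolist() for q in ((135,385),(270,575),(635,425))])
```

```text
[[ 0.968  0.25  -0.   ]
 [ 0.25  -0.968  0.   ]
 [-0.    -0.    -1.   ]]
[[290.2151799    0.         320.48605324]
 [  0.         290.2151799  195.39849833]
 [  0.           0.           1.        ]] [[ 0.     0.948  0.318]
 [ 1.    -0.    -0.001]
 [-0.001  0.318 -0.948]] [ 0.081 -0.    -0.142]
wedge tips [0.40370542 0.34916456 0.006     ] [0.43420347 0.2224682  0.006     ] 0.1303153789142485 -13.534608600668648 [0.41895444 0.28581638 0.006     ]
handle top [0.42450674 0.30392524 0.079     ] [0.41694442 0.27787035 0.079     ]
plate [0.5052942 0.0247332 0.01     ] [ 0.51164851 -0.09615597  0.01      ]
0.045 [[0.651, -0.1068, 0.045], [0.5436, -0.1116, 0.045], [0.643, 0.0461, 0.045], [0.5363, 0.0412, 0.045]] 0.15312607827845762 0.10749599327817053
0.057 [[0.6483, -0.106, 0.057], [0.5418, -0.1108, 0.057], [0.6403, 0.0456, 0.057], [0.5345, 0.0408, 0.057]] 0.15187647338058094 0.10661875851050237
0.07 [[0.6454, -0.1052, 0.07], [0.5398, -0.1099, 0.07], [0.6375, 0.0451, 0.07], [0.5326, 0.0403, 0.07]] 0.1505227347412145 0.10566842084552874
scene plate [[0.6761, -0.0794, 0.01], [0.6681, 0.0397, 0.01], [0.5105, 0.0279, 0.01]]
```

>>> step_arm([
  [0.0,0.0,-0.05],
  [0.05,-0.032,-0.07],
  [0.1,-0.064,-0.1],
  [0.15,-0.096,-0.1],
  [0.2,-0.128,-0.1],
  [0.25,-0.16,-0.1],
  [0.3,-0.192,-0.1],
  [0.35,-0.224,-0.1],
  [0.4,-0.256,-0.1],
  [0.45,-0.288,-0.1],
  [0.5,-0.32,-0.1],
  [0.5,-0.32,-0.1],
], roll=[0,0,0,0,0,0,0,0,0,0,0,0])

```text
t: 2.65
position: [0.5625, -0.1668, 0.3311]
ee_rot: [-3.114, -0.405, -0.001]
ft_force: [-0.1, 0.1, 0.3]
gripper_width: 0.0854
```

Run:
```python
from h import *
import pickle
k=get_calibration('wrist');s=sensors.state();im=snapshot('wrist');pickle.dump((k,im),open('w1.pkl','wb'))
print(s['t'],s['position'],s['ft_force'])
cv2.imwrite('pics/w1.png',im[:,:,::-1])
for n in ('cradle','gap_left','gap_right'): print(n,[(np.round(d['xyz'],3).tolist(),round(d['confidence'],2)) for d in boxes_of(n,'wrist')])
```

```text
2.65 [ 0.56250471 -0.16683988  0.33105965] [-0.09022839  0.12207769  0.25678681]
cradle [([0.601, -0.042, 0.098], 0.96), ([0.737, -0.088, 0.016], 0.84)]
gap_left [([0.738, -0.09, 0.02], 0.72), ([0.604, -0.041, 0.094], 0.57)]
gap_right [([0.738, -0.09, 0.022], 0.86), ([0.6, -0.037, 0.095], 0.83)]
```

View pics/w1.png

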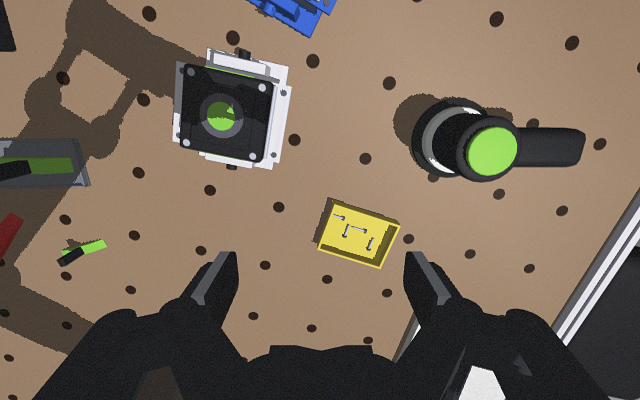

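>>> step_arm([
  [0.014,-0.05,0.0],
  [0.028,-0.1,0.0],
  [0.042,-0.15,0.0],
  [0.056,-0.2,0.0],
  [0.065,-0.25,0.0],
  [0.065,-0.25,0.0],
], roll=[0,0,0,0,0,0])

```text
t: 3.6
position: [0.5601, 0.0895, 0.3315]
ee_rot: [-3.115, -0.4, -0.0]
ft_force: [-0.5, -0.9, -0.4]
gripper_width: 0.0853
```

Run:
```python
from h import *
import pickle
k=get_calibration('wrist');s=sensors.state();im=snapshot('wrist');pickle.dump((k,im),open('w2.pkl','wb'))
print(s['t'],s['position'],s['ft_force'])
cv2.imwrite('pics/w2.png',im[:,:,::-1])
for n,o in (('w1',(150,30,320,190)),('w2',None)):
    k,im=pickle.load(open(n+'.pkl','rb'))
    if n=='w2':
        u=proj('wrist',(.59,-.033,.05),k).astype(int);o=(max(u[0]-85,0),max(u[1]-80,0),u[0]+85,u[1]+80);print(o)
    c=im[o[1]:o[3],o[0]:o[2],::-1];cv2.imwrite('pics/%sc.png'%n,cv2.resize(c,None,fx=4,fy=4,interpolation=cv2.INTER_CUBIC)[:600])
```

```text
3.6 [0.56011978 0.08946084 0.33150429] [-0.45091749 -0.89158369 -0.3631017 ]
(np.int64(320), np.int64(77), np.int64(490), np.int64(237))
```

View pics/w1c.png

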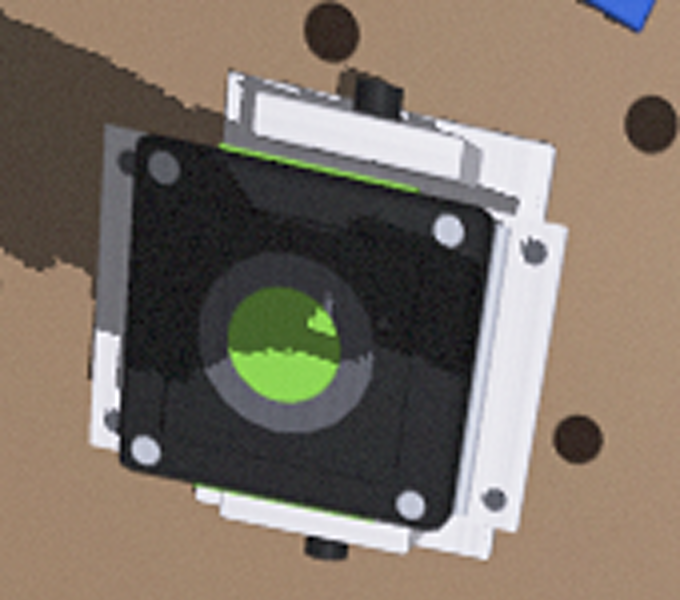

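View pics/w2c.png

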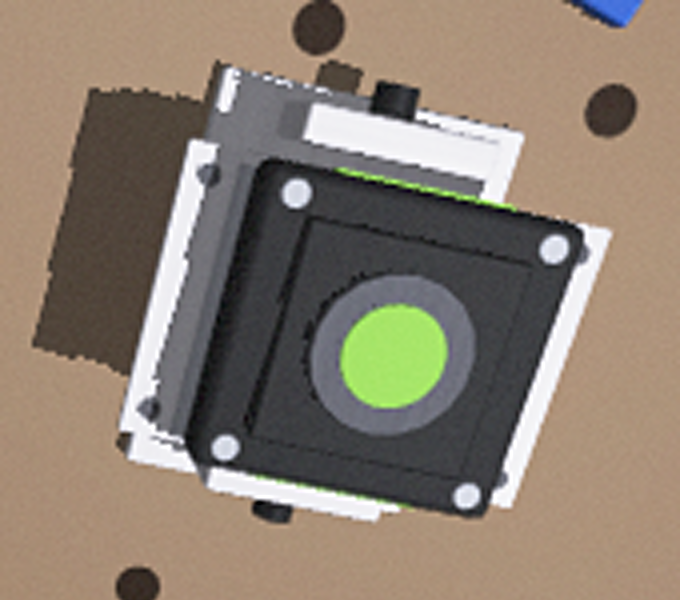

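View pics/w2.png

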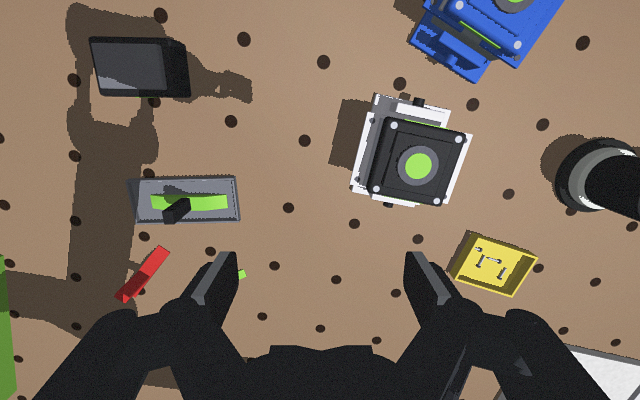

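```bash
cat > tri.py <<'E'
from h import *
import pickle
k1,_=pickle.load(open('w1.pkl','rb'));k2,_=pickle.load(open('w2.pkl','rb'))
def tri(a,b,ka=k1,kb=k2):
    A=[]
    for uv,k in((a,ka),(b,kb)):
        p0=pix('',uv,0.,k);o=np.array(k['extrinsics'])[:3,3];d=(p0-o)/np.linalg.norm(p0-o);A.append((o,d))
    S=sum(np.eye(3)-np.outer(d,d) for o,d in A);t=sum((np.eye(3)-np.outer(d,d))@o for o,d in A)
    P=np.linalg.solve(S,t);res=[np.linalg.norm(np.cross(P-o,d)) for o,d in A];return P,res
if __name__=='__main__':
    f=lambda a:(150+a[0]/4,30+a[1]/4);g=lambda a:(320+a[0]/4,77+a[1]/4)
    for n,a,b in (('s',(164,168),(297,193)),('s',(449,231),(554,249)),('s',(411,504),(467,496)),('s',(146,451),(225,446)),
       ('lR',(567,227),(612,232)),('lR',(518,530),(507,507)),('lL',(106,125),(190,140)),('lL',(91,445),(120,430)),('hole',(331,32),(318,27)),('hole',(578,440),(578+0,0))):
        P,r_=tri(f(a),g(b));print(n,np.round(P,4),np.round(r_,4))
    print('tips?',[np.round(pix('',p,.006,k2),4) for p in ((152,202),(228,202))])
E
python3 tri.py
```

```text
s [0.6305 0.0114 0.0975] [0.0003 0.0003]
s [ 0.6348 -0.0744  0.0972] [0.0002 0.0002]
s [ 0.5492 -0.0788  0.0978] [0. 0.]
s [0.5446 0.0072 0.097 ] [0.0005 0.0005]
lR [ 0.6452 -0.1059  0.0677] [0. 0.]
lR [ 0.5413 -0.1116  0.0646] [0.0003 0.0003]
lL [0.6374 0.044  0.0662] [0.0002 0.0002]
lL [0.5337 0.0381 0.0671] [0.0001 0.0001]
hole [ 6.889e-01 -1.300e-03  5.000e-04] [0.0003 0.0003]
hole [ 0.6455 -0.0876  0.1146] [0.0714 0.0714]
tips? [array([0.4024, 0.3468, 0.006 ]), array([0.4353, 0.2207, 0.006 ])]
```

The wedge candidates in top0 are red at (207,288), small green at (255,281) and the large green one in the grey tray at (230,236). The last is meant: it isn't red, it's the larger green one, and its tips measure 130 mm apart (confirmed in the enlarged crop top2).

>>> step_arm([
  [-0.02,-0.055,0.01],
  [-0.04,-0.105,0.035],
  [-0.06,-0.155,0.08],
  [-0.08,-0.2,0.12],
  [-0.0875,-0.2245,0.16],
  [-0.0875,-0.2245,0.19],
  [-0.0875,-0.2245,0.19],
], roll=[0,0,0,0,0,0,0])

```text
t: 4.53
position: [0.4184, 0.2808, 0.1389]
ee_rot: [3.114, 0.393, -0.009]
ft_force: [-0.1, 0.2, 0.1]
gripper_width: 0.0854
```

Run:
```python
from h import *
s=sensors.state();k=get_calibration('wrist');M=R.from_rotvec(s['ee_rot']).as_matrix()
snap('wrist','w3.png')
print(s['t'],s['position'],np.round(M,3).tolist(),'handle top expected px',proj('',(.419,.285,.079),k),'tcp axis at .079',proj('',(s['position'][0],s['position'][1],.079),k))
print('tips exp',proj('',(.4030,.348,.006),k),proj('',(.435,.2215,.006),k))
```

```text
4.525 [0.41840462 0.28075476 0.13888157] [[0.969, 0.248, -0.005], [0.248, -0.969, -0.004], [-0.006, 0.002, -1.0]] handle top expected px [314.90805688 209.94336741] tcp axis at .079 [320.20866863 211.96146486]
tips exp [250.05714757 182.33150431] [382.40533657 182.66207813]
```

View pics/w3.png

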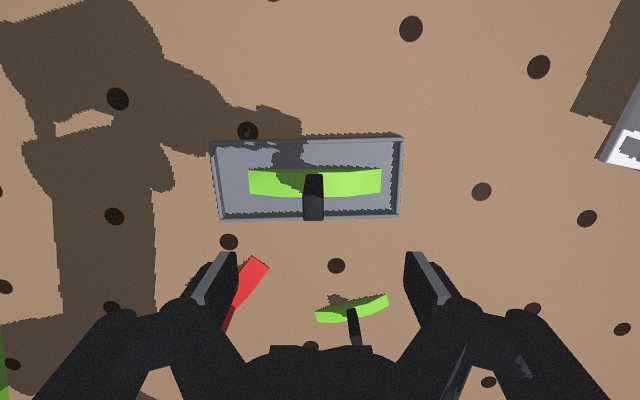

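>>> step_arm([
  [0,-0.002,0.03],
  [0,-0.002,0.06],
  [0,-0.002,0.085],
  [0,-0.002,0.102],
  [0,-0.002,0.102],
], roll=[0,0,0,0,0])

```text
t: 5.2
position: [0.42, 0.2848, 0.0393]
ee_rot: [3.117, 0.394, -0.001]
ft_force: [0.2, -0.6, -0.5]
gripper_width: 0.0855
```

Run:
```python
from h import *
s=sensors.state();print(s['position'],s['ft_force']);snap('wrist','w4.png')
```

```text
[0.41998107 0.28477759 0.0393288 ] [ 0.15786354 -0.64885175 -0.45698351]
```

View pics/w4.png

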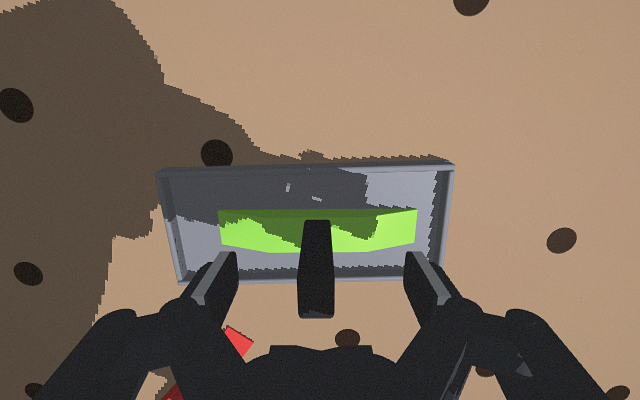

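>>> step_arm([
  [0,0,0],
  [0,0,0],
  [0,0,0],
  [0,0,0],
  [0,0,0],
  [0,0,0],
  [0,0,0],
  [0,0,0],
], roll=[0,0,0,0,0,0,0,0], fingers=0)

```text
t: 6.25
position: [0.4199, 0.2859, 0.0397]
ee_rot: [-3.116, -0.396, -0.001]
ft_force: [-0.1, 1.7, 5.1]
gripper_width: 0.0156
```

Run:
```python
from h import *
s=sensors.state();print(s['position'],s['ft_force']);snap('wrist','w5.png')
```

```text
[0.41985693 0.28585491 0.03972458] [-0.13538751  1.74977295  5.05485748]
```

View pics/w5.png

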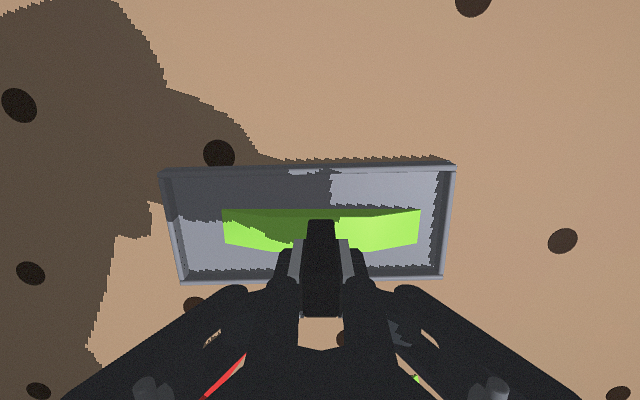

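>>> step_arm([
  [0,0,-0.03],
  [0,0,-0.07],
  [0.02,0.04,-0.09],
  [0.042,0.085,-0.1],
  [0.065,0.13,-0.1],
  [0.085,0.175,-0.1],
  [0.1,0.205,-0.095],
  [0.108,0.222,-0.085],
  [0.11,0.2255,-0.076],
  [0.11,0.2255,-0.076],
  [0.11,0.2255,-0.076],
], roll=[0,0,0.03,0.07,0.11,0.15,0.18,0.2,0.2,0.2,0.2])

```text
t: 7.68
position: [0.5813, 0.0957, 0.1149]
ee_rot: [-3.14, -0.085, 0.002]
ft_force: [0.5, 0.7, -0.8]
gripper_width: 0.0155
```

```bash
cat > st.py <<'E'
from h import *
C=np.array([.5896,-.0337]);v=np.array([-.0526,.9986]);u=np.array([.9986,.0526])
def st():
    s=sensors.state();p=s['position'];M=R.from_rotvec(s['ee_rot']).as_matrix();d=p[:2]-C
    print('t%.2f pos %s yaw %.2f | cradle x %.1f y %.1f mm underside %.1f | F cradle x %.1f y %.1f z %.1f tq %s w %.4f tilt %s'%(s['t'],np.round(p,4),np.degrees(np.arctan2(M[1,0],M[0,0])),d@u*1e3,d@v*1e3,(p[2]-.0357)*1e3,s['ft_force'][:2]@u,s['ft_force'][:2]@v,s['ft_force'][2],np.round(s['ft_torque'],2),s['gripper_width'],np.round(M[2,:2],4)))
if __name__=='__main__': st()
E
python3 - <<'E'
from st import *
st();snap('wrist','w6.png');snap('scene','s6.png',(230,140,370,260),5)
E
```

```text
t7.67 pos [0.5813 0.0957 0.1149] yaw 3.11 | cradle x -1.4 y 129.7 mm underside 79.2 | F cradle x 0.5 y 0.7 z -0.8 tq [-0.   -0.05 -0.03] w 0.0155 tilt [-0.0012 -0.0003]
```

View pics/w6.png

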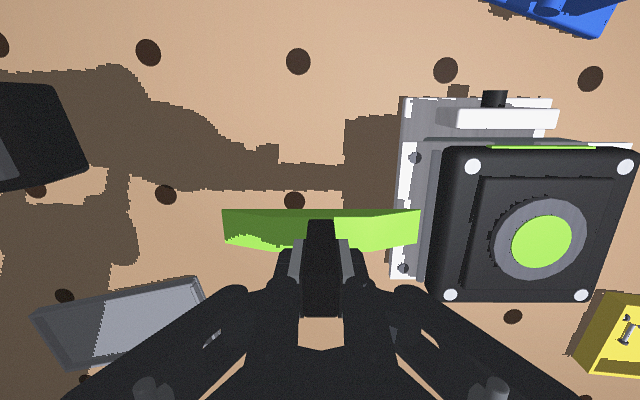

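View pics/s6.png

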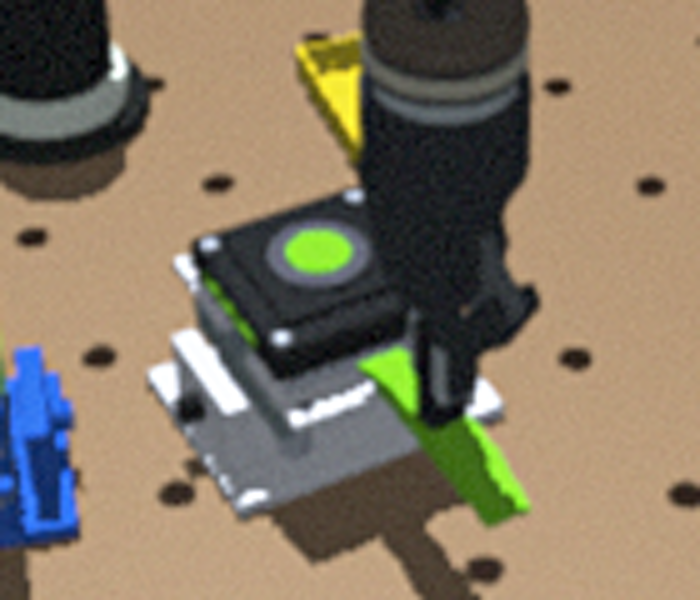

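>>> step_arm([
  [0,0,0.002],
  [0,0,0.004],
  [0,0,0.006],
  [0,0,0.008],
  [0,0,0.009],
  [0,0,0.009],
], roll=[0,0,0,0,0,0])

```text
t: 8.52
position: [0.5822, 0.0946, 0.1061]
ee_rot: [3.14, 0.083, -0.001]
ft_force: [0.0, -0.1, -1.0]
gripper_width: 0.0155
```

```bash
python3 st.py
```

```text
t8.53 pos [0.5822 0.0946 0.1061] yaw 3.02 | cradle x -0.6 y 128.5 mm underside 70.4 | F cradle x 0.0 y -0.1 z -1.0 tq [ 0.04  0.05 -0.04] w 0.0155 tilt [-0.0003  0.    ]
```

>>> step_arm([
  [0,0,0.001],
  [0,0,0.002],
  [0,0,0.003],
  [0,0,0.003],
], roll=[0,0,0,0])

```text
t: 9.02
position: [0.5822, 0.0946, 0.1031]
ee_rot: [-3.14, -0.083, 0.0]
ft_force: [-0.3, 0.5, -0.5]
gripper_width: 0.0153
```

```bash
python3 st.py
```

```text
t9.03 pos [0.5822 0.0946 0.1031] yaw 3.02 | cradle x -0.6 y 128.6 mm underside 67.4 | F cradle x -0.3 y 0.5 z -0.5 tq [-0.   -0.    0.03] w 0.0153 tilt [-0.0003 -0.    ]
```

>>> step_arm([
  [0,0,0.001],
  [0,0,0.002],
  [0,0,0.002],
], roll=[0,0,0])

```text
t: 9.4
position: [0.5826, 0.0948, 0.1027]
ee_rot: [-3.14, -0.083, -0.0]
ft_force: [-1.7, 1.1, 6.4]
gripper_width: 0.0157
```

```bash
python3 st.py
```

```text
t9.40 pos [0.5826 0.0948 0.1027] yaw 3.02 | cradle x -0.3 y 128.7 mm underside 67.0 | F cradle x -1.6 y 1.2 z 6.4 tq [-0.3   0.45 -0.15] w 0.0157 tilt [ 0.0002 -0.    ]
```

>>> step_arm([
  [0,0,-0.0018],
  [0,0.003,-0.0018],
  [0,0.006,-0.0018],
  [0,0.008,-0.0018],
  [0,0.01,-0.0018],
  [0,0.01,-0.0018],
], roll=[0,0,0,0,0,0])

```text
t: 10.15
position: [0.5827, 0.0844, 0.1029]
ee_rot: [3.14, 0.082, -0.001]
ft_force: [0.3, -0.1, -1.3]
gripper_width: 0.0153
```

Run:
```python
from st import *
st();snap('wrist','w7.png',(380,80,640,320),3)
```

```text
t10.15 pos [0.5827 0.0844 0.1029] yaw 3.01 | cradle x -0.7 y 118.3 mm underside 67.2 | F cradle x 0.3 y -0.1 z -1.3 tq [ 0.03 -0.01 -0.07] w 0.0153 tilt [-0.0004  0.0001]
```

View pics/w7.png

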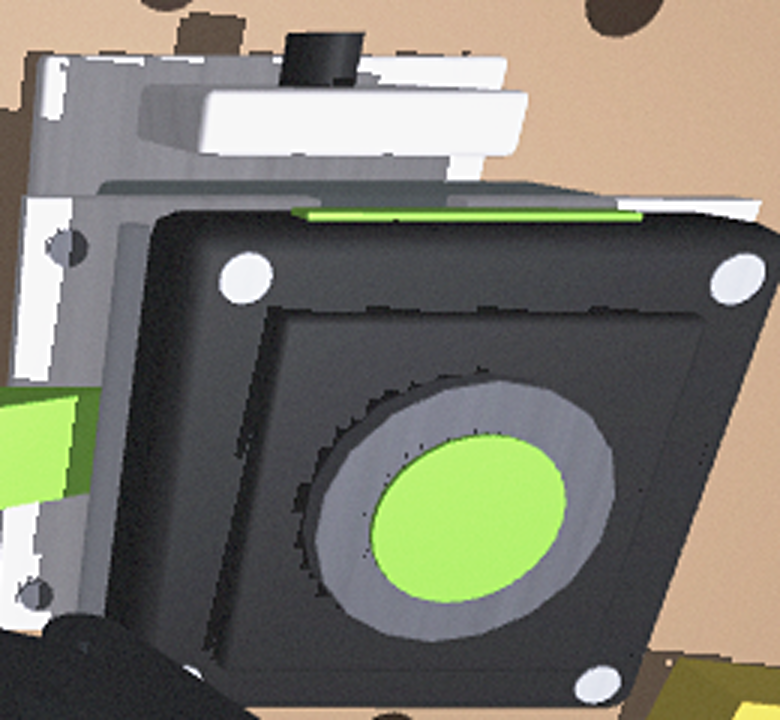

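>>> step_arm([
  [0,0.001,0],
  [0,0.002,0],
  [0,0.003,0],
  [0,0.003,0],
], roll=[0,0,0,0])

```text
t: 10.7
position: [0.5829, 0.0821, 0.103]
ee_rot: [-3.14, -0.082, 0.0]
ft_force: [0.4, 2.2, -2.7]
gripper_width: 0.0155
```

```bash
python3 st.py
```

```text
t10.70 pos [0.5829 0.0821 0.103 ] yaw 3.01 | cradle x -0.6 y 116.0 mm underside 67.3 | F cradle x 0.5 y 2.2 z -2.7 tq [ 0.5  -0.02  0.01] w 0.0155 tilt [-0.0002 -0.001 ]
```

>>> step_arm([
  [0,0.001,0.0003],
  [0,0.002,0.0003],
  [0,0.003,0.0003],
  [0,0.003,0.0003],
], roll=[0,0,0,0])

```text
t: 11.2
position: [0.5831, 0.0815, 0.1033]
ee_rot: [-3.135, -0.08, -0.0]
ft_force: [-0.4, 8.5, -0.3]
gripper_width: 0.0152
```

```bash
python3 st.py
```

```text
t11.20 pos [0.5831 0.0815 0.1033] yaw 2.93 | cradle x -0.4 y 115.4 mm underside 67.6 | F cradle x 0.1 y 8.5 z -0.3 tq [1.74 0.2  0.04] w 0.0152 tilt [ 0.0004 -0.0052]
```

>>> step_arm([
  [0,0.001,0],
  [0,0.002,0],
  [0,0.002,0],
], roll=[0,0,0])

```text
t: 11.58
position: [0.5832, 0.0809, 0.1035]
ee_rot: [-3.133, -0.079, -0.001]
ft_force: [-2.3, 11.8, 2.0]
gripper_width: 0.015
```

```bash
python3 st.py
```

```text
t11.57 pos [0.5832 0.0809 0.1035] yaw 2.89 | cradle x -0.3 y 114.8 mm underside 67.8 | F cradle x -1.6 y 11.9 z 2.0 tq [ 2.29  0.33 -0.03] w 0.0150 tilt [ 0.0006 -0.0075]
```

>>> step_arm([
  [0,0.001,0],
  [0,0.002,0],
  [0,0.002,0],
], roll=[0,0,0])

```text
t: 11.95
position: [0.5836, 0.079, 0.1035]
ee_rot: [-3.133, -0.079, -0.001]
ft_force: [-0.6, 12.7, 2.1]
gripper_width: 0.0152
```

```bash
python3 st.py
```

```text
t11.95 pos [0.5836 0.079  0.1035] yaw 2.90 | cradle x -0.1 y 112.8 mm underside 67.8 | F cradle x 0.1 y 12.7 z 2.1 tq [ 2.44  0.23 -0.02] w 0.0152 tilt [ 0.0011 -0.0076]
```

>>> step_arm([
  [0,0.001,0],
  [0,0.002,0],
  [0,0.003,0],
  [0,0.004,0],
  [0,0.004,0],
], roll=[0,0,0,0,0])

```text
t: 12.58
position: [0.5839, 0.0748, 0.1035]
ee_rot: [-3.133, -0.08, -0.002]
ft_force: [0.1, 11.0, 1.1]
gripper_width: 0.0154
```

```bash
python3 st.py
```

```text
t12.57 pos [0.5839 0.0748 0.1035] yaw 2.91 | cradle x 0.0 y 108.6 mm underside 67.8 | F cradle x 0.7 y 11.0 z 1.1 tq [ 2.27  0.11 -0.01] w 0.0154 tilt [ 0.0014 -0.0071]
```

>>> step_arm([
  [0,0.001,0],
  [0,0.002,0],
  [0,0.003,0],
  [0,0.0035,0],
  [0,0.0035,0],
], roll=[0,0,0,0,0])

```text
t: 13.2
position: [0.5841, 0.0711, 0.1035]
ee_rot: [-3.134, -0.08, -0.002]
ft_force: [-0.5, 11.0, 1.2]
gripper_width: 0.0156
```

Run:
```python
from st import *
import pickle
st();k=get_calibration('wrist');im=snapshot('wrist');pickle.dump((k,im),open('w8.pkl','wb'));cv2.imwrite('pics/w8.png',im[:,:,::-1])
snap('scene','s8.png',(230,140,370,260),5)
```

```text
t13.20 pos [0.5841 0.0711 0.1035] yaw 2.92 | cradle x 0.0 y 105.0 mm underside 67.8 | F cradle x 0.0 y 11.0 z 1.2 tq [ 2.19  0.1  -0.03] w 0.0156 tilt [ 0.0014 -0.0068]
```

View pics/w8.png

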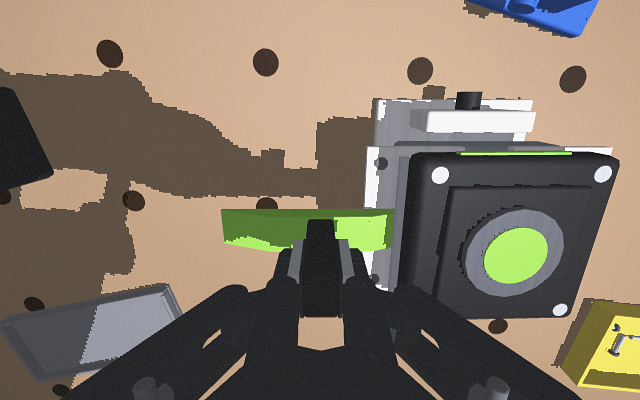

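View pics/s8.png

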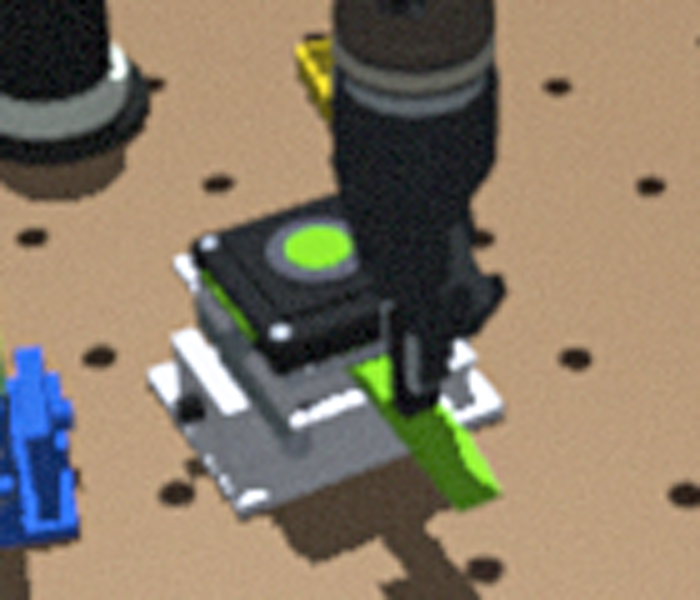

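>>> step_arm([
  [0,-0.006,0],
  [0,-0.015,0],
  [0,-0.03,0],
  [0,-0.032,-0.03],
  [0,-0.032,-0.072],
  [0,-0.032,-0.072],
], roll=[0,0,0,0,0,0])

```text
t: 14.05
position: [0.5855, 0.1, 0.1792]
ee_rot: [-3.14, -0.084, -0.014]
ft_force: [0.8, 0.7, -1.1]
gripper_width: 0.0152
```

Run:
```python
from st import *
import pickle
st();k=get_calibration('wrist');im=snapshot('wrist');pickle.dump((k,im),open('w9.pkl','wb'));cv2.imwrite('pics/w9.png',im[:,:,::-1])
```

```text
t14.05 pos [0.5855 0.1    0.1792] yaw 3.06 | cradle x 3.0 y 133.7 mm underside 143.5 | F cradle x 0.9 y 0.6 z -1.1 tq [0.02 0.04 0.03] w 0.0152 tilt [ 0.0092 -0.0001]
```

View pics/w9.png

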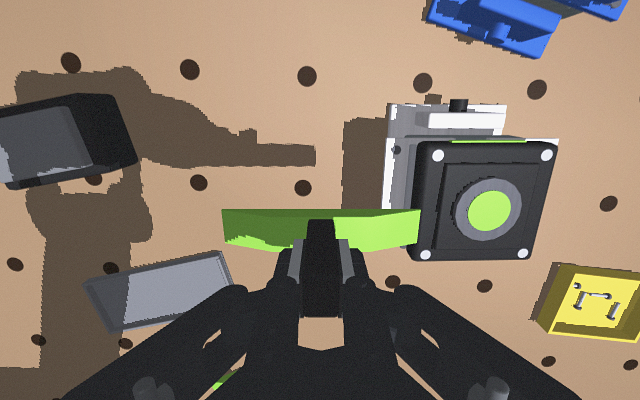

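>>> step_arm([
  [0,0.04,-0.005],
  [0,0.095,-0.005],
  [0,0.15,-0.005],
  [0,0.205,-0.005],
  [0,0.25,-0.005],
  [0,0.262,0.0],
  [0,0.262,0.0],
], roll=[0,0,0,0,0,0,0])

```text
t: 14.98
position: [0.5943, -0.1623, 0.1724]
ee_rot: [-3.139, -0.08, 0.006]
ft_force: [-0.3, 0.1, -1.2]
gripper_width: 0.0148
```

Run:
```python
from st import *
import pickle
st();k=get_calibration('wrist');im=snapshot('wrist');pickle.dump((k,im),open('w10.pkl','wb'));cv2.imwrite('pics/w10.png',im[:,:,::-1])
snap('scene','s10.png',(230,140,370,260),5)
```

```text
t14.97 pos [ 0.5943 -0.1623  0.1724] yaw 2.93 | cradle x -2.0 y -128.6 mm underside 136.7 | F cradle x -0.3 y 0.1 z -1.2 tq [-0.    0.05 -0.03] w 0.0148 tilt [-0.004  -0.0021]
```

View pics/w10.png

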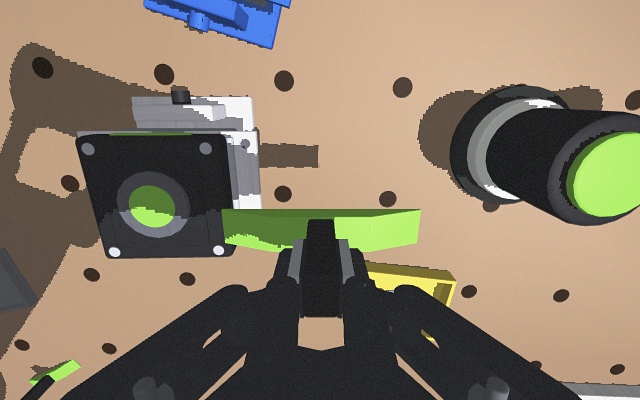

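View pics/s10.png

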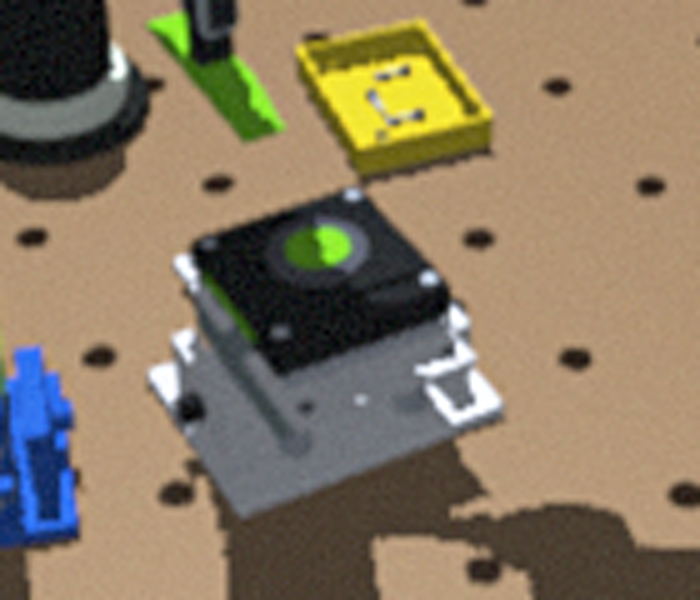

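```bash
cat > scr.py <<'E'
from tri import *
def ref(im,p):
    g=im.astype(int); x,y=p;W=g[y-8:y+9,x-8:x+9].min(2).astype(float);t=W.max()*.6+np.median(W)*.4
    m=(W>t);n,l,s,c=cv2.connectedComponentsWithStats(m.astype(np.uint8))
    i=min(range(1,n),key=lambda i:np.hypot(*(c[i]-8))-(s[i,4]>8)*10);return x-8+c[i][0],y-8+c[i][1]
def run(fa,fb,pa,pb):
    ka,ia=pickle.load(open(fa,'rb'));kb,ib=pickle.load(open(fb,'rb'))
    for a,b in zip(pa,pb):
        A=ref(ia,a);B=ref(ib,b);P,e=tri(A,B,ka,kb);print(a,np.round(A,1),b,np.round(B,1),np.round(P*1e3,1),np.round(e[0]*1e3,2))
if __name__=='__main__':
    run('w1.pkl','w2.pkl',[(191,72),(262,88),(253,156),(186,143)],[(394,125),(458,139),(437,201),(376,188)])
    run('w9.pkl','w10.pkl',[(438,155),(546,155),(522,253),(426,254)],[(88,149),(206,148),(218,250),(114,252)])
E
python3 scr.py
```

```text
(191, 72) [190.6  71.5] (394, 125) [393.6 124.9] [630.8  12.2  97. ] 0.23
(262, 88) [261.8  87.2] (458, 139) [458.2 138.7] [635.3 -73.8  97.3] 0.27
(253, 156) [252.4 155.6] (437, 201) [436.4 200.5] [549.6 -78.1  97.5] 0.1
(186, 143) [185.8 142.3] (376, 188) [375.8 188.5] [544.9   7.9  97.4] 0.23
(438, 155) [437.7 155.1] (88, 149) [ 87.5 148.5] [630.9  12.  100.7] 0.15
(546, 155) [546.3 154.8] (206, 148) [205.2 148. ] [635.3 -73.7  97.6] 0.19
(522, 253) [522.5 252.7] (218, 250) [218.2 250. ] [549.5 -78.2  97.7] 0.03
(426, 254) [425.  254.1] (114, 252) [114.  251.7] [545.1   7.7 100.7] 0.09
```

>>> step_arm([
  [0,0,0.02],
  [0,0,0.045],
  [0,0,0.06],
  [0,0,0.066],
  [0,0,0.066],
  [0,0,0.066],
], roll=[0,0,0,0,0,0])

```text
t: 15.82
position: [0.5967, -0.1627, 0.1097]
ee_rot: [3.14, 0.083, 0.003]
ft_force: [0.5, -0.2, -0.8]
gripper_width: 0.0154
```

```bash
python3 st.py
```

```text
t15.82 pos [ 0.5967 -0.1627  0.1097] yaw 3.02 | cradle x 0.3 y -129.2 mm underside 74.0 | F cradle x 0.5 y -0.3 z -0.8 tq [0.02 0.03 0.02] w 0.0154 tilt [0.0018 0.0007]
```

>>> step_arm([
  [0,0,0.002],
  [0,0,0.004],
  [0,0,0.006],
  [0,0,0.006],
  [0,0,0.006],
], roll=[0,0,0,0,0])

```text
t: 16.45
position: [0.596, -0.1626, 0.1029]
ee_rot: [3.14, 0.083, 0.0]
ft_force: [-0.1, -0.4, 0.1]
gripper_width: 0.015
```

```bash
python3 st.py
```

```text
t16.45 pos [ 0.596  -0.1626  0.1029] yaw 3.02 | cradle x -0.4 y -129.0 mm underside 67.2 | F cradle x -0.1 y -0.4 z 0.1 tq [-0.01  0.02  0.03] w 0.0150 tilt [0.0002 0.0001]
```

>>> step_arm([
  [0,0,0.0005],
  [0,0,0.001],
  [0,0,0.001],
], roll=[0,0,0])

```text
t: 16.82
position: [0.5961, -0.1627, 0.1027]
ee_rot: [3.14, 0.083, 0.0]
ft_force: [-1.2, -1.0, 5.6]
gripper_width: 0.0153
```

```bash
python3 st.py
```

```text
t16.82 pos [ 0.5961 -0.1627  0.1027] yaw 3.03 | cradle x -0.3 y -129.2 mm underside 67.0 | F cradle x -1.2 y -0.9 z 5.6 tq [0.21 0.39 0.09] w 0.0153 tilt [0.0003 0.0002]
```

>>> step_arm([
  [0,0,-0.001],
  [0,-0.004,-0.001],
  [0,-0.008,-0.001],
  [0,-0.011,-0.001],
  [0,-0.013,-0.001],
  [0,-0.013,-0.001],
], roll=[0,0,0,0,0,0])

```text
t: 17.58
position: [0.5953, -0.1491, 0.1028]
ee_rot: [-3.14, -0.083, -0.0]
ft_force: [-0.2, -0.6, 1.2]
gripper_width: 0.0153
```

```bash
python3 st.py
```

```text
t17.57 pos [ 0.5953 -0.1491  0.1028] yaw 3.03 | cradle x -0.4 y -115.6 mm underside 67.1 | F cradle x -0.2 y -0.6 z 1.2 tq [ 0.01 -0.07  0.01] w 0.0153 tilt [ 0.0002 -0.0004]
```

>>> step_arm([
  [0,-0.001,0],
  [0,-0.002,0],
  [0,-0.003,0],
  [0,-0.004,0],
  [0,-0.004,0],
], roll=[0,0,0,0,0])

```text
t: 18.2
position: [0.5952, -0.1466, 0.103]
ee_rot: [3.139, 0.084, 0.001]
ft_force: [-0.8, -5.4, 2.7]
gripper_width: 0.0152
```

```bash
python3 st.py
```

```text
t18.20 pos [ 0.5952 -0.1466  0.103 ] yaw 3.06 | cradle x -0.4 y -113.0 mm underside 67.3 | F cradle x -1.1 y -5.3 z 2.7 tq [-0.87  0.07  0.01] w 0.0152 tilt [0.0004 0.002 ]
```

>>> step_arm([
  [0,-0.001,0],
  [0,-0.002,0],
  [0,-0.003,0],
  [0,-0.004,0],
  [0,-0.005,0],
  [0,-0.006,0],
  [0,-0.006,0],
], roll=[0,0,0,0,0,0,0])

```text
t: 19.08
position: [0.5956, -0.1443, 0.1036]
ee_rot: [3.132, 0.086, 0.004]
ft_force: [0.5, -12.5, 1.6]
gripper_width: 0.0154
```

```bash
python3 st.py
```

```text
t19.07 pos [ 0.5956 -0.1443  0.1036] yaw 3.15 | cradle x 0.2 y -110.7 mm underside 67.9 | F cradle x -0.2 y -12.5 z 1.6 tq [-2.43  0.04  0.04] w 0.0154 tilt [0.0022 0.0087]
```

Sliding with about 12 N. Continuing gently.

>>> step_arm([
  [0,-0.001,0],
  [0,-0.002,0],
  [0,-0.003,0],
  [0,-0.004,0],
  [0,-0.005,0],
  [0,-0.006,0],
  [0,-0.006,0],
], roll=[0,0,0,0,0,0,0])

```text
t: 19.95
position: [0.5956, -0.1378, 0.1036]
ee_rot: [3.133, 0.085, 0.005]
ft_force: [-0.4, -12.1, 1.0]
gripper_width: 0.0155
```

```bash
python3 st.py
```

```text
t19.95 pos [ 0.5956 -0.1378  0.1036] yaw 3.12 | cradle x 0.5 y -104.3 mm underside 67.9 | F cradle x -1.1 y -12.1 z 1.0 tq [-2.28 -0.08  0.04] w 0.0155 tilt [0.0029 0.0078]
```

>>> step_arm([
  [0,-0.001,0],
  [0,-0.002,0],
  [0,-0.003,0],
  [0,-0.004,0],
  [0,-0.005,0],
  [0,-0.006,0],
  [0,-0.007,0],
  [0,-0.008,0],
  [0,-0.009,0],
  [0,-0.0095,0],
  [0,-0.0095,0],
], roll=[0,0,0,0,0,0,0,0,0,0,0])

```text
t: 21.32
position: [0.595, -0.128, 0.1034]
ee_rot: [3.133, 0.085, 0.004]
ft_force: [1.4, -12.1, 1.3]
gripper_width: 0.0155
```

```bash
python3 st.py
```

```text
t21.32 pos [ 0.595  -0.128   0.1034] yaw 3.11 | cradle x 0.4 y -94.4 mm underside 67.7 | F cradle x 0.7 y -12.2 z 1.3 tq [-2.   -0.13 -0.  ] w 0.0155 tilt [0.0025 0.0071]
```

>>> step_arm([
  [0,0.006,0],
  [0,0.018,0],
  [0,0.034,0],
  [0,0.042,-0.005],
  [0,0.042,-0.04],
  [0,0.042,-0.08],
  [0,0.042,-0.08],
], roll=[0,0,0,0,0,0,0])

```text
t: 22.2
position: [0.5987, -0.168, 0.1867]
ee_rot: [3.137, 0.082, 0.011]
ft_force: [0.4, -0.1, -1.3]
gripper_width: 0.0154
```

Run:
```python
from st import *
import pickle
st();k=get_calibration('wrist');im=snapshot('wrist');pickle.dump((k,im),open('w11.pkl','wb'))
```

```text
t22.20 pos [ 0.5987 -0.168   0.1867] yaw 3.01 | cradle x 2.0 y -134.6 mm underside 151.0 | F cradle x 0.4 y -0.1 z -1.3 tq [ 0.   -0.04 -0.01] w 0.0154 tilt [0.0071 0.004 ]
```

>>> step_arm([
  [0,-0.04,-0.005],
  [0,-0.095,-0.005],
  [0,-0.15,-0.005],
  [0,-0.205,-0.005],
  [0,-0.25,-0.005],
  [0,-0.262,0.0],
  [0,-0.262,0.0],
], roll=[0,0,0,0,0,0,0])

```text
t: 23.12
position: [0.5806, 0.0956, 0.1804]
ee_rot: [3.139, 0.086, -0.007]
ft_force: [-0.4, -0.5, -1.3]
gripper_width: 0.0154
```

Run:
```python
from st import *
import pickle
st();k=get_calibration('wrist');im=snapshot('wrist');pickle.dump((k,im),open('w12.pkl','wb'));
for f in ('w11','w12'):
    k,im=pickle.load(open(f+'.pkl','rb'));cv2.imwrite('pics/%s.png'%f,im[:,:,::-1])
    print(f,[proj('',p,k).round().astype(int).tolist() for p in ((.6308,.0122,.1005),(.6353,-.0738,.102),(.5496,-.0781,.102),(.545,.0078,.1005))])
```

```text
t23.12 pos [0.5806 0.0956 0.1804] yaw 3.12 | cradle x -2.2 y 129.6 mm underside 144.7 | F cradle x -0.5 y -0.5 z -1.3 tq [-0.03 -0.02 -0.04] w 0.0154 tilt [-0.0043  0.0011]
w11 [[94, 152], [203, 152], [215, 250], [118, 249]]
w12 [[433, 147], [546, 147], [521, 248], [420, 247]]
```

View pics/w11.png

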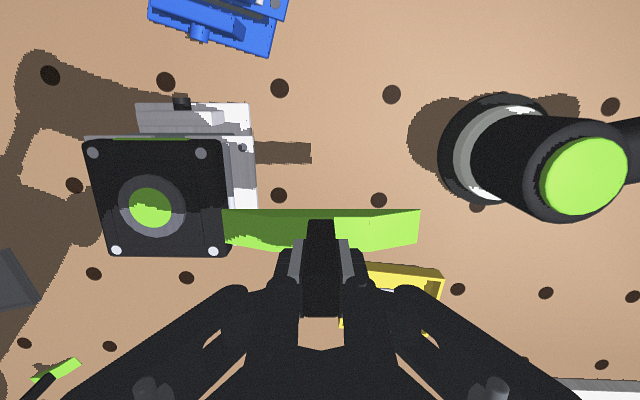

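View pics/w12.png

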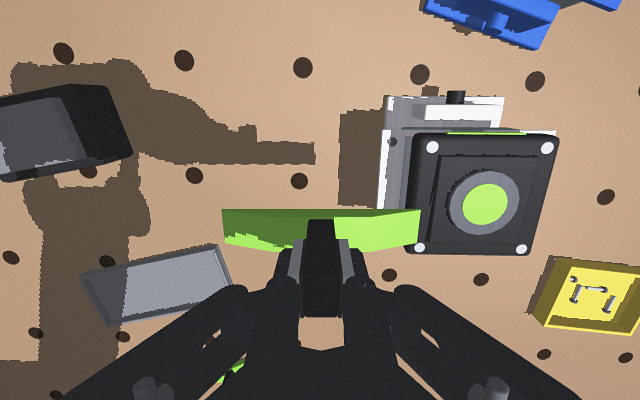

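Run:
```python
from scr import *
run('w12.pkl','w11.pkl',[(432,147),(547,148),(521,249),(420,248)],[(93,152),(201,153),(213,251),(117,250)])
```

```text
(432, 147) [432.  146.6] (93, 152) [ 92.2 152.1] [630.9  13.1 101.3] 0.14
(547, 148) [546.8 147.5] (201, 153) [200.4 152.9] [635.3 -72.7 103.8] 0.21
(521, 249) [521.  248.8] (213, 251) [212.7 250.8] [549.6 -77.  103.9] 0.0
(420, 248) [419.2 247.1] (117, 250) [116.  249.7] [545.    8.6 101.4] 0.09
```

>>> step_arm([
  [0,0,0.02],
  [0,0,0.045],
  [0,0,0.065],
  [0,0,0.074],
  [0,0,0.074],
  [0,0,0.074],
], roll=[0,0,0,0,0,0])

```text
t: 23.92
position: [0.5831, 0.0956, 0.1096]
ee_rot: [-3.14, -0.083, -0.003]
ft_force: [0.2, 0.6, -1.1]
gripper_width: 0.0157
```

```bash
python3 st.py
```

```text
t23.93 pos [0.5831 0.0956 0.1096] yaw 3.02 | cradle x 0.4 y 129.5 mm underside 73.9 | F cradle x 0.2 y 0.5 z -1.1 tq [ 0.05 -0.01 -0.05] w 0.0157 tilt [ 0.0017 -0.0001]
```

>>> step_arm([
  [0,0,0.002],
  [0,0,0.004],
  [0,0,0.006],
  [0,0,0.006],
  [0,0,0.006],
], roll=[0,0,0,0,0])

```text
t: 24.55
position: [0.5823, 0.0957, 0.1028]
ee_rot: [-3.14, -0.083, -0.0]
ft_force: [-0.7, 1.3, -0.8]
gripper_width: 0.0154
```

```bash
python3 st.py
```

```text
t24.55 pos [0.5823 0.0957 0.1028] yaw 3.03 | cradle x -0.4 y 129.6 mm underside 67.1 | F cradle x -0.6 y 1.3 z -0.8 tq [ 0.03 -0.02  0.01] w 0.0154 tilt [ 0.0002 -0.0001]
```

Advance 22 mm (to y about 107.5), still short of contact.

>>> step_arm([
  [0,0.004,0],
  [0,0.009,0],
  [0,0.014,0],
  [0,0.019,0],
  [0,0.022,0],
  [0,0.022,0],
], roll=[0,0,0,0,0,0])

```text
t: 25.3
position: [0.5835, 0.0731, 0.1028]
ee_rot: [3.14, 0.083, 0.0]
ft_force: [0.4, 0.2, -0.2]
gripper_width: 0.0155
```

```bash
python3 st.py
```

```text
t25.30 pos [0.5835 0.0731 0.1028] yaw 3.01 | cradle x -0.5 y 107.0 mm underside 67.1 | F cradle x 0.4 y 0.1 z -0.2 tq [-0.15 -0.04  0.01] w 0.0155 tilt [0.0001 0.0006]
```

>>> step_arm([
  [0,0.001,0],
  [0,0.002,0],
  [0,0.003,0],
  [0,0.004,0],
  [0,0.005,0],
  [0,0.006,0],
  [0,0.007,0],
  [0,0.008,0],
  [0,0.009,0],
  [0,0.01,0],
  [0,0.01,0],
], roll=[0,0,0,0,0,0,0,0,0,0,0])

```text
t: 26.68
position: [0.5841, 0.0682, 0.1035]
ee_rot: [-3.133, -0.079, -0.001]
ft_force: [-1.0, 12.4, 2.7]
gripper_width: 0.0153
```

```bash
python3 st.py
```

```text
t26.68 pos [0.5841 0.0682 0.1035] yaw 2.90 | cradle x -0.1 y 102.1 mm underside 67.8 | F cradle x -0.3 y 12.5 z 2.7 tq [ 2.3   0.21 -0.03] w 0.0153 tilt [ 0.001  -0.0079]
```

>>> step_arm([
  [0,0.001,0],
  [0,0.002,0],
  [0,0.003,0],
  [0,0.004,0],
  [0,0.005,0],
  [0,0.006,0],
  [0,0.0065,0],
  [0,0.0065,0],
], roll=[0,0,0,0,0,0,0,0])

```text
t: 27.68
position: [0.5845, 0.0616, 0.1034]
ee_rot: [-3.133, -0.08, -0.002]
ft_force: [0.1, 12.0, 2.0]
gripper_width: 0.015
```

```bash
python3 st.py
```

```text
t27.68 pos [0.5845 0.0616 0.1034] yaw 2.91 | cradle x -0.1 y 95.4 mm underside 67.7 | F cradle x 0.7 y 12.0 z 2.0 tq [ 2.17  0.13 -0.02] w 0.0150 tilt [ 0.0012 -0.0074]
```

>>> step_arm([
  [0,-0.006,0],
  [0,-0.018,0],
  [0,-0.034,0],
  [0,-0.042,-0.005],
  [0,-0.042,-0.04],
  [0,-0.042,-0.08],
  [0,-0.042,-0.08],
], roll=[0,0,0,0,0,0,0])

```text
t: 28.55
position: [0.5852, 0.1, 0.1871]
ee_rot: [-3.14, -0.084, -0.014]
ft_force: [0.5, -0.9, -1.2]
gripper_width: 0.0153
```

Run:
```python
from st import *
import pickle
st();k=get_calibration('wrist');im=snapshot('wrist');pickle.dump((k,im),open('w13.pkl','wb'))
```

```text
t28.55 pos [0.5852 0.1    0.1871] yaw 3.05 | cradle x 2.7 y 133.7 mm underside 151.4 | F cradle x 0.4 y -0.9 z -1.2 tq [-0.02 -0.04 -0.05] w 0.0153 tilt [ 0.0087 -0.0005]
```

>>> step_arm([
  [0,0.04,-0.005],
  [0,0.095,-0.005],
  [0,0.15,-0.005],
  [0,0.205,-0.005],
  [0,0.25,-0.005],
  [0,0.262,0.0],
  [0,0.262,0.0],
], roll=[0,0,0,0,0,0,0])

```text
t: 29.48
position: [0.5943, -0.1622, 0.1803]
ee_rot: [-3.138, -0.08, 0.007]
ft_force: [0.9, 0.4, -1.2]
gripper_width: 0.0156
```

Run:
```python
from st import *
import pickle
from scr import run
st();k=get_calibration('wrist');im=snapshot('wrist');pickle.dump((k,im),open('w14.pkl','wb'));q=[]
for f in ('w13','w14'):
    k,im=pickle.load(open(f+'.pkl','rb'));cv2.imwrite('pics/%s.png'%f,im[:,:,::-1])
    q.append([tuple(proj('',p,k).round().astype(int).tolist()) for p in ((.6308,.0128,.104),(.6353,-.0730,.104),(.5496,-.0774,.104),(.545,.0083,.104))])
print(q);run('w13.pkl','w14.pkl',*q)
```

```text
t29.48 pos [ 0.5943 -0.1622  0.1803] yaw 2.93 | cradle x -2.1 y -128.6 mm underside 144.6 | F cradle x 0.9 y 0.3 z -1.2 tq [0.03 0.02 0.01] w 0.0156 tilt [-0.0041 -0.0024]
[[(435, 154), (544, 154), (521, 251), (423, 251)], [(91, 148), (205, 148), (218, 249), (117, 249)]]
(435, 154) [435.2 153.8] (91, 148) [ 91.2 147.7] [630.8  12.5 104.4] 0.12
(544, 154) [544.5 154. ] (205, 148) [205.5 147.6] [635.2 -73.3 103.9] 0.13
(521, 251) [520.8 251.7] (218, 249) [218.4 249. ] [549.3 -77.7 103.9] 0.07
(423, 251) [422.8 251.7] (117, 249) [116.9 249. ] [545.    8.2 104.4] 0.1
```

View pics/w14.png

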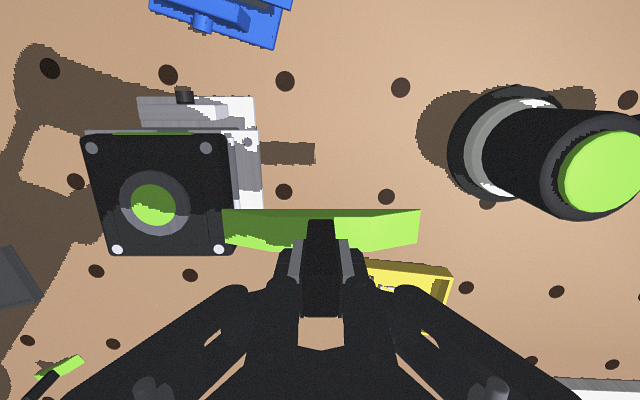

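The left side reads about 7.2 mm and the right 6.4–6.8 mm. I'm on the right side with time to spare, so I'll push a little further there for margin.

>>> step_arm([
  [0,0,0.02],
  [0,0,0.045],
  [0,0,0.065],
  [0,0,0.074],
  [0,0,0.074],
  [0,0,0.076],
  [0,0,0.078],
  [0,0,0.08],
  [0,0,0.08],
], roll=[0,0,0,0,0,0,0,0,0])

```text
t: 30.65
position: [0.5959, -0.1626, 0.1029]
ee_rot: [3.14, 0.083, 0.0]
ft_force: [-0.3, 0.0, -0.4]
gripper_width: 0.0156
```

```bash
python3 st.py
```

```text
t30.65 pos [ 0.5959 -0.1626  0.1029] yaw 3.01 | cradle x -0.4 y -129.1 mm underside 67.2 | F cradle x -0.3 y 0.0 z -0.4 tq [-0.06 -0.   -0.01] w 0.0156 tilt [0.0003 0.0001]
```

>>> step_arm([
  [0,-0.005,0],
  [0,-0.011,0],
  [0,-0.017,0],
  [0,-0.023,0],
  [0,-0.028,0],
  [0,-0.031,0],
  [0,-0.033,0],
  [0,-0.033,0],
], roll=[0,0,0,0,0,0,0,0])

```text
t: 31.65
position: [0.5942, -0.1293, 0.1028]
ee_rot: [-3.14, -0.083, -0.0]
ft_force: [0.6, -0.2, 0.0]
gripper_width: 0.0154
```

```bash
python3 st.py
```

```text
t31.65 pos [ 0.5942 -0.1293  0.1028] yaw 3.02 | cradle x -0.4 y -95.7 mm underside 67.1 | F cradle x 0.6 y -0.2 z 0.0 tq [ 0.17 -0.01  0.03] w 0.0154 tilt [ 0.0001 -0.0005]
```

Cmd is now about -96; the target is -92.2 plus 4 mm of lag, so 7.5 mm further.

>>> step_arm([
  [0,-0.001,0],
  [0,-0.002,0],
  [0,-0.003,0],
  [0,-0.004,0],
  [0,-0.005,0],
  [0,-0.006,0],
  [0,-0.007,0],
  [0,-0.0075,0],
  [0,-0.0075,0],
], roll=[0,0,0,0,0,0,0,0,0])

```text
t: 32.78
position: [0.5946, -0.1264, 0.1035]
ee_rot: [3.133, 0.085, 0.003]
ft_force: [-0.2, -10.6, -0.3]
gripper_width: 0.0153
```

```bash
python3 st.py
```

```text
t32.77 pos [ 0.5946 -0.1264  0.1035] yaw 3.12 | cradle x 0.1 y -92.8 mm underside 67.8 | F cradle x -0.7 y -10.6 z -0.3 tq [-2.03  0.04  0.02] w 0.0153 tilt [0.0019 0.0077]
```

>>> step_arm([
  [0,0.006,0],
  [0,0.018,0],
  [0,0.034,0],
  [0,0.042,-0.005],
  [0,0.042,-0.04],
  [0,0.042,-0.08],
  [0,0.042,-0.08],
], roll=[0,0,0,0,0,0,0])

```text
t: 33.65
position: [0.599, -0.1657, 0.1873]
ee_rot: [3.137, 0.082, 0.013]
ft_force: [-0.0, -0.7, -0.4]
gripper_width: 0.0153
```

Run:
```python
from st import *
import pickle
st();k=get_calibration('wrist');im=snapshot('wrist');pickle.dump((k,im),open('w15.pkl','wb'))
```

```text
t33.65 pos [ 0.599  -0.1657  0.1873] yaw 3.01 | cradle x 2.5 y -132.3 mm underside 151.6 | F cradle x -0.1 y -0.7 z -0.4 tq [-0.06 -0.04 -0.01] w 0.0153 tilt [0.0083 0.0037]
```

>>> step_arm([
  [0,-0.04,-0.005],
  [0,-0.095,-0.005],
  [0,-0.15,-0.005],
  [0,-0.205,-0.005],
  [0,-0.25,-0.005],
  [0,-0.262,0.0],
  [0,-0.262,0.0],
], roll=[0,0,0,0,0,0,0])

```text
t: 34.58
position: [0.5806, 0.0978, 0.1806]
ee_rot: [3.139, 0.086, -0.006]
ft_force: [1.2, 0.4, -1.5]
gripper_width: 0.0151
```

Run:
```python
from st import *
import pickle
from scr import run
st();k=get_calibration('wrist');im=snapshot('wrist');pickle.dump((k,im),open('w16.pkl','wb'));q=[]
for f in ('w16','w15'):
    k,im=pickle.load(open(f+'.pkl','rb'));cv2.imwrite('pics/%s.png'%f,im[:,:,::-1])
    q.append([tuple(proj('',p,k).round().astype(int).tolist()) for p in ((.6308,.0128,.104),(.6353,-.0730,.104),(.5496,-.0774,.104),(.545,.0083,.104))])
run('w16.pkl','w15.pkl',*q)
```

```text
t34.58 pos [0.5806 0.0978 0.1806] yaw 3.13 | cradle x -2.1 y 131.7 mm underside 144.9 | F cradle x 1.3 y 0.3 z -1.5 tq [-0.01 -0.01  0.02] w 0.0151 tilt [-0.0041  0.0008]
(436, 148) [437.2 147.5] (94, 153) [ 94.1 153.6] [630.9  12.3 104.4] 0.2
(550, 148) [551.5 148. ] (204, 153) [204.3 153.6] [635.3 -73.5 104.8] 0.15
(524, 249) [525.1 249.2] (216, 251) [216.4 251.6] [549.6 -77.9 104.8] 0.09
(423, 249) [423.7 249. ] (118, 251) [117.6 251.7] [545.1   8.  104.6] 0.06
```

View pics/w16.png

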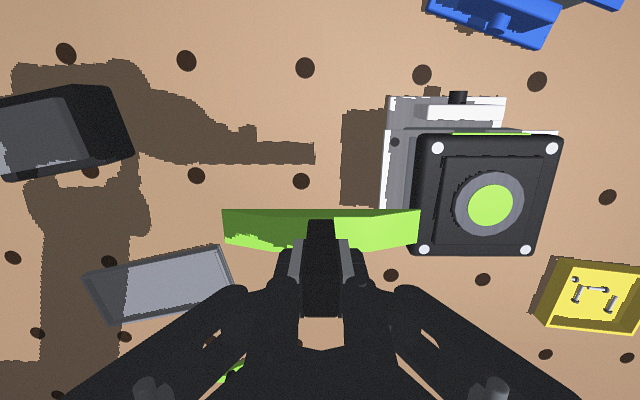

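>>> step_arm([
  [-0.03,-0.04,0],
  [-0.06,-0.08,0],
  [-0.09,-0.12,0.01],
  [-0.12,-0.16,0.03],
  [-0.145,-0.19,0.05],
  [-0.1535,-0.201,0.06],
  [-0.1535,-0.201,0.08],
  [-0.1535,-0.201,0.09],
  [-0.1535,-0.201,0.09],
], roll=[-0.03,-0.07,-0.11,-0.15,-0.18,-0.2,-0.2,-0.2,-0.2])

```text
t: 35.75
position: [0.4186, 0.2891, 0.0921]
ee_rot: [3.116, 0.393, -0.002]
ft_force: [0.1, -0.3, -0.6]
gripper_width: 0.0156
```

Run:
```python
from st import *
st();snap('wrist','w17.png')
```

```text
t35.75 pos [0.4186 0.2891 0.0921] yaw 14.39 | cradle x -153.8 y 331.3 mm underside 56.4 | F cradle x 0.1 y -0.3 z -0.6 tq [ 0.02 -0.03  0.06] w 0.0156 tilt [-0.0014  0.0007]
```

View pics/w17.png

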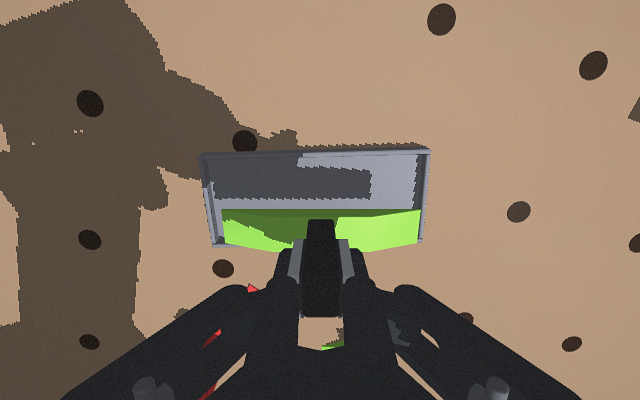

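>>> step_arm([
  [0,0,0.015],
  [0,0,0.03],
  [0,0,0.042],
  [0,0,0.048],
  [0,0,0.051],
  [0,0,0.052],
  [0,0,0.052],
], roll=[0,0,0,0,0,0,0])

```text
t: 36.67
position: [0.4185, 0.2905, 0.0411]
ee_rot: [-3.116, -0.396, -0.001]
ft_force: [0.6, 0.6, 0.0]
gripper_width: 0.0152
```

Run:
```python
from st import *
st();snap('wrist','w18.png')
```

```text
t36.67 pos [0.4185 0.2905 0.0411] yaw 14.49 | cradle x -153.8 y 332.7 mm underside 5.4 | F cradle x 0.6 y 0.6 z 0.0 tq [ 0.05  0.   -0.  ] w 0.0152 tilt [ 0.0007 -0.0002]
```

View pics/w18.png

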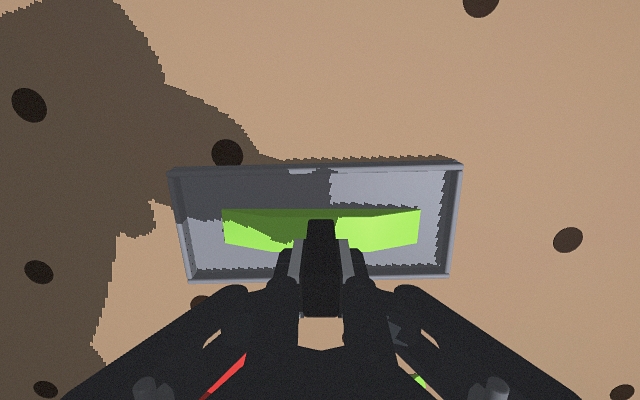

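Lower 1.4 mm more to touch the floor, then open.

>>> step_arm([
  [0,0,0.001],
  [0,0,0.0014],
  [0,0,0.0014],
], roll=[0,0,0])

```text
t: 37.1
position: [0.4185, 0.2904, 0.0398]
ee_rot: [-3.116, -0.396, -0.001]
ft_force: [-0.5, -0.8, 1.8]
gripper_width: 0.0153
```

```bash
python3 st.py
```

```text
t37.10 pos [0.4185 0.2904 0.0398] yaw 14.48 | cradle x -153.9 y 332.6 mm underside 4.1 | F cradle x -0.6 y -0.8 z 1.8 tq [-0.02  0.03  0.  ] w 0.0153 tilt [ 0.0004 -0.0001]
```

>>> step_arm([
  [0,0,0],
  [0,0,0],
  [0,0,0],
  [0,0,0],
  [0,0,0],
  [0,0,0],
  [0,0,0],
  [0,0,0],
], roll=[0,0,0,0,0,0,0,0], fingers=100)

```text
t: 38.1
position: [0.4182, 0.2903, 0.0394]
ee_rot: [3.117, 0.396, -0.0]
ft_force: [0.1, 0.2, 0.6]
gripper_width: 0.0853
```

Run:
```python
from st import *
st();snap('wrist','w19.png')
```

```text
t38.10 pos [0.4182 0.2903 0.0394] yaw 14.49 | cradle x -154.1 y 332.5 mm underside 3.7 | F cradle x 0.1 y 0.2 z 0.6 tq [-0.01  0.02 -0.01] w 0.0853 tilt [-0.  0.]
```

View pics/w19.png

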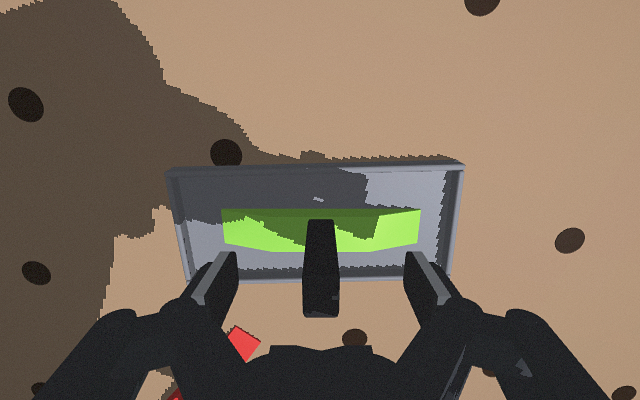

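Released, with the pads clear of the handle on both sides. Straight up.

>>> step_arm([
  [0,0,-0.02],
  [0,0,-0.06],
  [0,0,-0.11],
  [0,0,-0.16],
  [0,0,-0.21],
  [0,0,-0.21],
  [0,0,-0.21],
], roll=[0,0,0,0,0,0,0])

```text
t: 39.02
position: [0.4178, 0.29, 0.2489]
ee_rot: [3.116, 0.396, -0.001]
ft_force: [0.0, -0.5, 0.4]
gripper_width: 0.0853
```

Run:
```python
from st import *
st();snap('wrist','w20.png');snap('scene','s20.png')
for n in ('screw_dish','battery','sander','wedge','tray'): print(n,[(np.round(d['xyz'],3).tolist(),round(d['confidence'],2)) for d in boxes_of(n,'scene')])
```

```text
t39.02 pos [0.4178 0.29   0.2489] yaw 14.48 | cradle x -154.6 y 332.3 mm underside 213.2 | F cradle x -0.0 y -0.5 z 0.4 tq [ 0.03  0.03 -0.01] w 0.0853 tilt [-0.0007  0.0002]
screw_dish [([0.431, -0.271, 0.007], 0.66)]
battery [([0.624, 0.38, 0.053], 0.9)]
sander [([0.651, -0.336, 0.076], 0.7)]
wedge [([0.285, 0.213, 0.01], 0.75), ([0.262, 0.352, 0.011], 0.59), ([0.427, 0.296, 0.017], 0.56)]
tray [([0.428, 0.311, 0.008], 0.85), ([0.423, 0.296, 0.018], 0.64)]
```

View pics/w20.png

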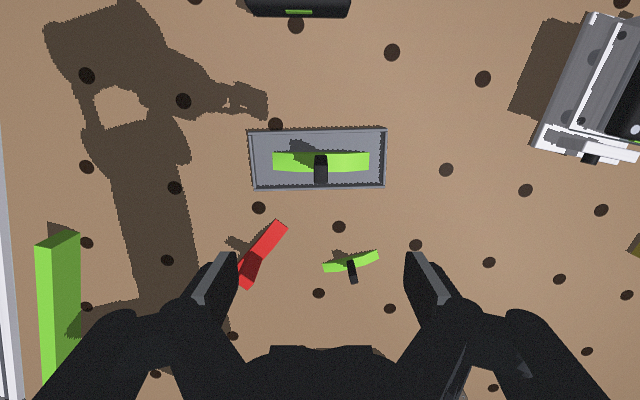

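View pics/s20.png

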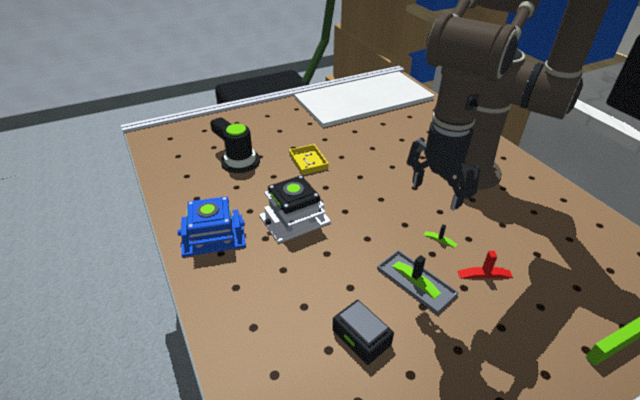

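The wedge lies flat in the tray at about (320,162) in w20. In s20 everything else stands at the same pixels as at the start, and the hand is clear.

```bash
python3 -c "
from h import *
print(r.sign_off())"
```

```text
the job is handed in; nothing more can be done
None
```

I pried the cover up on both sides, laid the green wedge back in its tray, let go of it and handed the job in at about 39 s; the hand-in gave no verdict.

- **Prying:** I took the larger green wedge from the grey tray and found the ledges by touch at about 67 mm on both sides. I then worked the left side to about 3.8 mm, the right to about 6.8 mm, the left to about 7.2 mm, and the right a little further. The push read at most about 13 N between moves, and the two sides were never more than about 4 mm apart.
- **Cover height:** the last stereo check of the cover's screws gave about 7.3 mm on the left and 7.4 mm on the right.
- **Disagreement:** before that last push, two checks of the right side disagreed (6.8 and 6.4 mm). I pushed it further to gain margin over 6 mm.
- **Wedge and surroundings:** the last pictures show the wedge flat and near the tray's middle, with the fingers clear of it. The battery and sander came back within 3 mm of their starting places. The dish read 8 mm off with low confidence, but stands at the same pixels in the picture.

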